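# Load the digester by cap colour

### The job

Load the heating base: stand each of the four slim glass digestion tubes in the well whose coloured ring matches its cap, all the way down on the well's floor. Keep the tubes upright, lower them in gently rather than dropping them, and leave the two squat jars where they are.

Things in the scene. Friction and masses are not known exactly. Their poses are not given: they have to be found in the camera images.
- tube_red: digestion tube: upright slim clear-glass cylinder 34 mm in diameter with a white paper band, closed by a red screw cap 36 mm in diameter and 24 mm high; 110 mm tall in all, flat-bottomed, about 120 g, loose on the bench. Origin: centre of its underside, z up along the tube.
- tube_yellow: digestion tube: upright slim clear-glass cylinder 34 mm in diameter with a white paper band, closed by a yellow screw cap 36 mm in diameter and 24 mm high; 110 mm tall in all, flat-bottomed, about 120 g, loose on the bench. Origin: centre of its underside, z up along the tube.
- tube_blue: digestion tube: upright slim clear-glass cylinder 34 mm in diameter with a white paper band, closed by a blue screw cap 36 mm in diameter and 24 mm high; 110 mm tall in all, flat-bottomed, about 120 g, loose on the bench. Origin: centre of its underside, z up along the tube.
- tube_green: digestion tube: upright slim clear-glass cylinder 34 mm in diameter with a white paper band, closed by a green screw cap 36 mm in diameter and 24 mm high; 110 mm tall in all, flat-bottomed, about 120 g, loose on the bench. Origin: centre of its underside, z up along the tube.
- collar_red: red flat ring (72 mm outside, 54 inside, 3 high) round a well of the heating base. Origin: on the well's axis, at the base's steel top plate, 100 mm above the bench; z up. Well: 52 mm wide, 45 deep from the plate, flat floor. Base: fixed blue block 190 x 270 x 100 mm, 2 x 3 wells 80 mm apart; the two wells with plain dark rings stay empty.
- collar_yellow: yellow flat ring (72 mm outside, 54 inside, 3 high) round a well of the heating base. Origin: on the well's axis, at the base's steel top plate, 100 mm above the bench; z up. Well: 52 mm wide, 45 deep from the plate, flat floor. Base: fixed blue block 190 x 270 x 100 mm, 2 x 3 wells 80 mm apart; the two wells with plain dark rings stay empty.
- collar_blue: blue flat ring (72 mm outside, 54 inside, 3 high) round a well of the heating base. Origin: on the well's axis, at the base's steel top plate, 100 mm above the bench; z up. Well: 52 mm wide, 45 deep from the plate, flat floor. Base: fixed blue block 190 x 270 x 100 mm, 2 x 3 wells 80 mm apart; the two wells with plain dark rings stay empty.
- collar_green: green flat ring (72 mm outside, 54 inside, 3 high) round a well of the heating base. Origin: on the well's axis, at the base's steel top plate, 100 mm above the bench; z up. Well: 52 mm wide, 45 deep from the plate, flat floor. Base: fixed blue block 190 x 270 x 100 mm, 2 x 3 wells 80 mm apart; the two wells with plain dark rings stay empty.
- jar_red: squat amber reagent jar with a red lid, 56 mm in diameter and 58 mm tall, loose on the bench: a bystander. Origin: centre of its underside, z up.
- jar_blue: squat amber reagent jar with a blue lid, 56 mm in diameter and 58 mm tall, loose on the bench: a bystander. Origin: centre of its underside, z up.

How it is judged:
By the outcome, as a careful person would: the job done as asked, in the order asked, and still so for the second after the job is handed in, with the robot touching nothing.
It also fails if it takes over 122 s, if anything falls off the work surface, if the arm or the gripper's body presses on something with over 40 N, if the wrist force passes 120 N, or if a joint passes its speed limit or range.

### The arm

A 6-joint arm with a two-finger parallel gripper is mounted at the origin on the work surface. World frame = base frame: x ahead of the robot, y to its left, z up, the work surface at z = 0. Lengths are in m, angles in rad, forces in N, time in s.
With the tool pointing down it reaches from about 0.25 to 0.725 m from the base axis. Payload 4 kg.
Tool frame: the origin (TCP) lies midway between the tips of the shut fingers; the grasp point (between the pads) lies 19 mm behind it; z points along the fingers, y is the line along which they close (so a half turn about z gives the same grasp; the last joint's range is limited). The gripper opens to 85 mm and grips with 20 to 120 N. Pads are 22 mm wide; open, the fingers measure 114 mm over their backs; the gripper's body (76 mm by 85 mm) begins 54 mm behind the grasp point. The pads swing forward as they close: fully open they stand 13 mm farther back than shut.
Start: joints at [1.339, 0.241, 0.005, 1.335, 0, 1.571], TCP at [0.115, 0.487, 0.204] pointing down, gripper open.
Joint ranges: [-2.72, 2.72], [-1.05, 1.87], [-1.09, 1.28], [-1.99, 2.15], [-1.42, 1.44], [-3.14, 3.14]. Speed limits (rad/s): [2.79, 2.79, 3.14, 3.14, 3.14, 3.14].

### API

Orientations are given as a unit quaternion [x, y, z, w].
In Python, from workcell import bot gives the robot as it stands. The module is installed in compiled form; this text tells all that it offers.
- The arm moves only by the tool jog_arm, never from a script. Its argument "deltas" is a list of rows, each an object with "fingers": the opening, from 0 (shut) to 1 (fully open); "delta_pos": the shift along the tool's x, y, z normalised to -1 to 1, where 1 is 300 mm, a list of three; "yaw": the turn about the tool's z normalised to -1 to 1, where 1 is pi/4 rad. A call has 1 to 12 rows; each row is the pose to reach, as a shift and turn from the pose commanded when the call began, along the tool's axes at that moment; what a row does not reach only later rows make up. A row lasts 1/10 s, in which the tool goes at most 50 mm and 8.59 degrees, less where a joint would pass 70% of its speed; a pose out of reach is approached as far as the arm can. A call with a number of a shift or a turn outside -1 to 1 is refused whole. A call with a gripper value outside its range is refused whole. The fingers move at their own pace and stop on an object; the grip force is fixed at half the most. Time passes only in rows, so rows that repeat a pose let the fingers close. It gives the time, the measured TCP pose, the force, the opening and the grip force at its end, in the units of the state.
- bot.get_obs(): the state, without advancing time (a new reading comes with each control period).
- bot.camera(name): name is "side" or "top" or "wrist"; returns a dict with "image" (480x640x3 uint8, red, green, blue), "range_z" (480x640 float32, m along the optical axis (not along the pixel's ray), 0 where there is no reading), "fx", "fy", "cx", "cy" (pixels), "rvec" (rotation vector, rad) and "tvec" (3), from world to camera coordinates, as OpenCV has them. Camera axes: x right, y down, z forward; pixel columns grow to the right and rows downward; lengths in m; the calibration is good to about 2 mm. A picture is of the moment at which its call begins.
- bot.job_done(): hands the job in; it is judged then, once.
The state is a dict: "clock": time; "joint_pos": joint angles; "joint_vel": joint speeds; "tau": joint torques, N m; "eef_pos": TCP position; "tool_rot": TCP orientation; "ft_force": force on the tool from outside, world axes, zero at the start; "ft_torque": the same for the moment, N m; "grip_width": finger opening in m; "grasp_force": force on a finger pad.
Only numpy, scipy, OpenCV 4.12 (cv2) and the standard library are available. Lean on these libraries where they do the work, as an engineer would, in place of code of your own. Each camera call takes 0.05 s, during which the arm holds its last target. There are 200 camera calls.

## Working session

There is one attempt and no reset: what is moved stays moved. The work goes in short steps, Python scripts to look and compute and a tool call to move; the robot and the scene stay as the last step left them, time stands still between calls to the robot, and variables do not carry over. Pictures are saved under pics/ and viewed, at most 14 in all, crops included, and the job is handed in when it is done.

Besides the shell and the picture viewer there is one more tool, called after "Request:" as a command line: name --argument value ..., lists and objects as JSON in quotes. jog_arm: Moves the arm, as the interface text tells. Scaled input: -1 to 1 covers 300 mm each way for a shift and pi/4 rad each way for a turn. Its arguments: {"type":"object","properties":{"deltas":{"type":"array","items":{"type":"object","properties":{"fingers":{"type":"number"},"delta_pos":{"type":"array","items":{"type":"number"}},"yaw":{"type":"number"}}}}},"required":["deltas"]}

```bash
mkdir -p pics; cat > h.py <<'E'
import numpy as np,cv2
from workcell import bot
def cam(n):
    c=bot.camera(n); c['R']=cv2.Rodrigues(np.array(c['rvec'],float))[0]; c['t']=np.array(c['tvec'],float).ravel()
    c['C']=-c['R'].T@c['t']; return c
def ray(c,u,v):
    d=c['R'].T@np.array([(u-c['cx'])/c['fx'],(v-c['cy'])/c['fy'],1.]); return c['C'],d
def onplane(c,u,v,z):
    C,d=ray(c,u,v); return C+d*(z-C[2])/d[2]
def pt(c,u,v):
    C,d=ray(c,u,v); return C+d*c['range_z'][int(v),int(u)]
def save(c,n): cv2.imwrite('pics/'+n,c['image'][:,:,::-1])
def blobs(c,minA=60):
    h=cv2.cvtColor(c['image'],cv2.COLOR_RGB2HSV); H,S,V=cv2.split(h); out=[]
    for n,m in dict(red=(H<8)|(H>172),yellow=(H>20)&(H<35),green=(H>40)&(H<85),blue=(H>98)&(H<125)).items():
        m=(m&(S>110)&(V>60)).astype(np.uint8)
        k,l,s,ce=cv2.connectedComponentsWithStats(m)
        for i in range(1,k):
            if s[i,4]>minA: out.append((n,s[i],ce[i],l==i))
    return out
def cloud(c):
    v,u=np.mgrid[:480,:640]; z=c['range_z']
    P=np.stack([(u-c['cx'])/c['fx']*z,(v-c['cy'])/c['fy']*z,z],-1)
    return (P-c['t'])@c['R']
E
python3 - <<'E'
from h import *
for n in('top','side','wrist'):
    c=cam(n); save(c,n+'0.png'); print(n,c['C'].round(3),c['fx'])
    P=cloud(c)
    for b in blobs(c):
        p=P[b[3]&(c['range_z']>0)]
        print(b[0],b[1],b[2].round(1), np.median(p,0).round(3) if len(p) else None, p[:,2].max().round(3) if len(p) else '')
print(bot.get_obs())
E
```

```text
top [ 0.436 -0.029  1.082] 576.1703977863385
red [104 202  42  41 601] [124.7 222.3] [0.566 0.323 0.103] 0.108
red [497 207  25  22 426] [508.6 217.9] [ 0.578 -0.333  0.109] 0.115
red [413 287  32  33 831] [428.5 303.1] [ 0.433 -0.205  0.057] 0.064
yellow [151 196  41  41 595] [171.  216.3] [0.576 0.244 0.103] 0.108
yellow [415 199  23  22 399] [425.7 209.6] [ 0.592 -0.192  0.109] 0.115
green [109 248  42  41 558] [129.3 268.4] [0.486 0.311 0.103] 0.109
green [335 273  22  22 364] [345.3 283.1] [ 0.465 -0.055  0.11 ] 0.114
blue [  0 177  21  55  64] [ 10.4 202.5] [0.613 0.574 0.012] 0.016
blue [335 189  31  31 759] [349.7 204.2] [ 0.608 -0.065  0.057] 0.064
blue [156 242  41  41 563] [176.1 262.2] [0.497 0.232 0.103] 0.108
blue [494 291  22  22 376] [504.3 301.6] [ 0.436 -0.323  0.109] 0.114
side [0.492 0.514 0.738] 440.0818591671788
red [302 130  17  18 258] [310.3 138.3] [ 0.577 -0.329  0.106] 0.115
red [357 185  27  23 496] [370.  195.5] [ 0.431 -0.199  0.059] 0.063
red [249 405  52  54 956] [274.8 432.5] [0.562 0.329 0.104] 0.107
yellow [289 169  19  20 304] [297.9 178.3] [ 0.59 
[... 712 characters left out ...]

{'clock': 0.15, 'joint_pos': array([ 1.33902273e+00,  2.41247500e-01,  4.05296703e-03,  1.33519052e+00,
       -9.75989816e-06,  1.57083889e+00]), 'joint_vel': array([ 0.00112771, -0.00266057,  0.0042248 ,  0.0008515 ,  0.00121059,
       -0.00137175]), 'tau': array([-3.70854741e-04, -3.72635329e+01,  2.52638108e+01,  1.23799627e-02,
        5.70526709e-05, -1.26562705e-05]), 'eef_pos': array([0.11473801, 0.4861331 , 0.20292107]), 'tool_rot': array([ 1.15648680e-01,  9.93289863e-01, -7.89599119e-04, -8.69860343e-05]), 'ft_force': array([-0.27190653,  0.06972247, -0.24701965]), 'ft_torque': array([-0.02804003,  0.00558806,  0.00843774]), 'grasp_force': 0.0, 'grip_width': 0.08551794514288706}
```

View pics/top0.png

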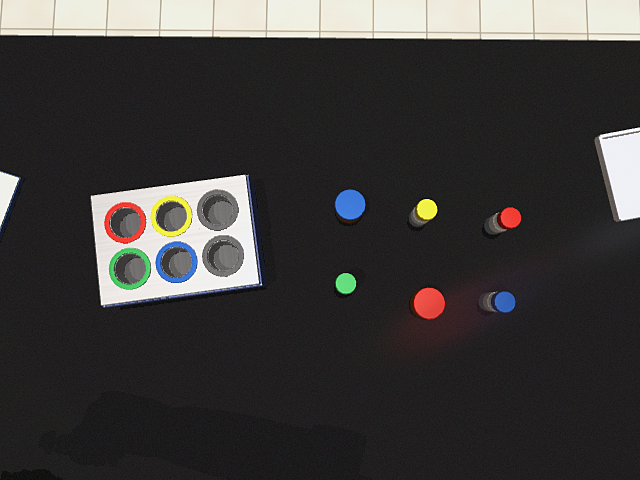

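View pics/side0.png

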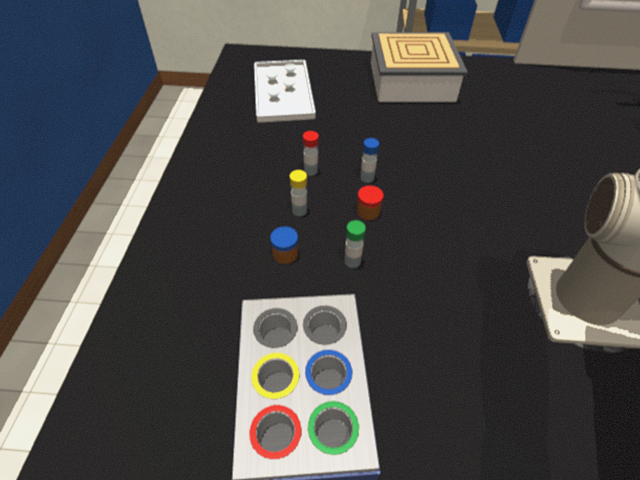

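```bash
python3 - <<'E'
from h import *
T,S=cam('top'),cam('side')
R={}
for nm,c in(('top',T),('side',S)):
    P=cloud(c)
    for n,s,ce,m in blobs(c):
        z=P[...,2]; zz=np.median(z[m&(c['range_z']>0)]) 
        p=np.median(P[m],0)
        if p[0]>.8 or p[0]<.2 or zz<.03: continue
        k='ring' if p[1]>.15 else('jar' if zz<.08 else 'tube')
        # min enclosing ellipse of outline, for rings; for caps bbox
        pts=np.argwhere(m)[:,::-1].astype(np.float32)
        hull=cv2.convexHull(pts); e=cv2.fitEllipse(hull)
        R.setdefault((k,n),{})[nm]=(e[0],e[1])
for (k,n),d in sorted(R.items()):
    (C1,d1),(C2,d2)=ray(T,*d['top'][0]),ray(S,*d['side'][0])
    ab=np.linalg.lstsq(np.stack([d1,-d2],1),C2-C1,rcond=None)[0]
    a=C1+ab[0]*d1;b=C2+ab[1]*d2
    h={'ring':.103,'jar':.05,'tube':.1}[k]
    print(k,n,'tri',((a+b)/2).round(4),'gap',np.linalg.norm(a-b).round(4),'plane',h,onplane(T,*d['top'][0],h)[:2].round(4),onplane(S,*d['side'][0],h)[:2].round(4))
W=cam('wrist');print(W['R'].round(3))
E
```

```text
jar blue tri [ 0.6071 -0.0643  0.0525] gap 0.0028 plane 0.05 [ 0.609  -0.0644] [ 0.6061 -0.0662]
jar red tri [ 0.4313 -0.2051  0.0521] gap 0.0024 plane 0.05 [ 0.4325 -0.2056] [ 0.4299 -0.2072]
ring blue tri [0.4967 0.2336 0.0997] gap 0.0029 plane 0.103 [0.4979 0.2326] [0.4952 0.2352]
ring green tri [0.4848 0.313  0.0994] gap 0.0033 plane 0.103 [0.4863 0.3116] [0.4833 0.3143]
ring red tri [0.5643 0.3249 0.0989] gap 0.0031 plane 0.103 [0.5653 0.3235] [0.5623 0.3262]
ring yellow tri [0.5761 0.2454 0.0991] gap 0.0027 plane 0.103 [0.5769 0.2444] [0.5742 0.2472]
tube blue tri [ 0.4355 -0.3253  0.0992] gap 0.0016 plane 0.1 [ 0.4363 -0.3251] [ 0.4348 -0.3241]
tube green tri [ 0.4634 -0.056   0.1012] gap 0.0025 plane 0.1 [ 0.4647 -0.0561] [ 0.4622 -0.0569]
tube red tri [ 0.5778 -0.3351  0.1017] gap 0.0024 plane 0.1 [ 0.5793 -0.3357] [ 0.5768 -0.3371]
tube yellow tri [ 0.5911 -0.1934  0.1004] gap 0.0026 plane 0.1 [ 0.5924 -0.1935] [ 0.5898 -0.1937]
[[ 0.229  0.973 -0.001]
 [ 0.924 -0.217  0.315]
 [ 0.306 -0.073 -0.949]]
```

Top and side views agree. The base is at left with rings: red (125,222), yellow (171,216), green (129,268) and blue (176,262). Tube caps are green (345,283), yellow (426,210), red (509,218) and blue (504,302). The jars are at (350,204) and (428,303). Triangulated heights are ≈0.100 for cap centres and rings, which matches the sizes given.

```bash
cat > go.py <<'E'
import sys
from h import *
from scipy.spatial.transform import Rotation as Ro
o=bot.get_obs(); R=Ro.from_quat(o['tool_rot']).as_matrix()
print('t',o['clock'],o['eef_pos'].round(4),'F',o['ft_force'].round(1),'w',o['grip_width'].round(4))
p=o['eef_pos']
for a in sys.argv[1:]:
    g=np.array(eval(a)); print(a,(R.T@(g-p)/.3).round(3))
E
python3 go.py '.4635,-.0565,.2' '.4635,-.0565,.14'
```

```text
Traceback (most recent call last):
  File "go.py", line 5, in <module>
    print('t',o['clock'],o['eef_pos'].round(4),'F',o['ft_force'].round(1),'w',o['grip_width'].round(4))
                                                                              ^^^^^^^^^^^^^^^^^^^^^
AttributeError: 'float' object has no attribute 'round'
```

```bash
sed -i "s/o\['grip_width'\].round(4)/round(o['grip_width'],4)/" go.py; python3 go.py '.4635,-.0565,.2' '.4635,-.0565,.14'
```

```text
t 0.3 [0.1148 0.4864 0.2033] F [0.4 1.1 0.2] w 0.0852
.4635,-.0565,.2 [-1.547 -1.494  0.012]
.4635,-.0565,.14 [-1.547 -1.494  0.212]
```

Request:
jog_arm --deltas '[{"delta_pos":[-0.77,-0.75,0],"yaw":0,"fingers":1},{"delta_pos":[-0.77,-0.75,0],"yaw":0,"fingers":1},{"delta_pos":[-0.77,-0.75,0],"yaw":0,"fingers":1},{"delta_pos":[-0.77,-0.75,0],"yaw":0,"fingers":1},{"delta_pos":[-0.77,-0.75,0],"yaw":0,"fingers":1},{"delta_pos":[-0.77,-0.75,0],"yaw":0,"fingers":1},{"delta_pos":[-0.77,-0.75,0],"yaw":0,"fingers":1},{"delta_pos":[-0.77,-0.75,0],"yaw":0,"fingers":1},{"delta_pos":[-0.77,-0.75,0],"yaw":0,"fingers":1},{"delta_pos":[-0.77,-0.75,0],"yaw":0,"fingers":1}]'

```text
clock: 1.3
eef_pos: [0.2877, 0.2153, 0.2036]
tool_rot: [0.115, 0.993, 0.0, -0.0]
ft_force: [-0.3, 1.1, 0.2]
grip_width: 0.0852
grasp_force: 0.0
```

Request:
jog_arm --deltas '[{"delta_pos":[-0.77,-0.75,0],"yaw":0,"fingers":1},{"delta_pos":[-0.77,-0.75,0],"yaw":0,"fingers":1},{"delta_pos":[-0.77,-0.75,0],"yaw":0,"fingers":1},{"delta_pos":[-0.77,-0.75,0],"yaw":0,"fingers":1},{"delta_pos":[-0.77,-0.75,0],"yaw":0,"fingers":1},{"delta_pos":[-0.77,-0.75,0],"yaw":0,"fingers":1},{"delta_pos":[-0.77,-0.75,0],"yaw":0,"fingers":1},{"delta_pos":[-0.77,-0.75,0],"yaw":0,"fingers":1},{"delta_pos":[-0.77,-0.75,0],"yaw":0,"fingers":1},{"delta_pos":[-0.77,-0.75,0],"yaw":0,"fingers":1}]'

```text
clock: 2.3
eef_pos: [0.4606, -0.0558, 0.2034]
tool_rot: [0.114, 0.993, 0.0, -0.001]
ft_force: [0.0, 0.6, -0.1]
grip_width: 0.0853
grasp_force: 0.0
```

```bash
python3 go.py '.4635,-.0565,.075'; python3 - <<'E'
from h import *
c=cam('wrist');save(c,'w1.png');P=cloud(c)
for n,s,ce,m in blobs(c):
    p=P[m&(c['range_z']>0)]; e=cv2.fitEllipse(cv2.convexHull(np.argwhere(m)[:,::-1].astype(np.float32)))
    print(n,s,onplane(c,*ce,.105).round(4),p[:,2].max().round(3), np.median(p[p[:,2]>p[:,2].max()-.01],0).round(4))
E
```

```text
t 2.3 [ 0.4606 -0.0558  0.2034] F [ 0.   0.6 -0.1] w 0.0853
.4635,-.0565,.075 [-0.011 -0.     0.428]
red [ 132  181   78   80 3341] [ 0.4251 -0.178   0.105 ] 0.059 [ 0.4312 -0.2049  0.057 ]
yellow [632 264   8  40 228] [0.5745 0.2071 0.105 ] 0.104 [0.5766 0.2103 0.1017]
yellow [ 201  357   34   46 1026] [ 0.5899 -0.188   0.105 ] 0.308 [ 0.438  -0.0811  0.3055]
green [ 296  210   43   47 1582] [ 0.4638 -0.0584  0.105 ] 0.111 [ 0.4632 -0.0578  0.109 ]
blue [623 171  17  61 605] [0.4964 0.1987 0.105 ] 0.105 [0.4978 0.2013 0.102 ]
blue [   0  245   50   47 1832] [ 0.4359 -0.3164  0.105 ] 0.111 [ 0.437  -0.318   0.1088]
blue [ 313  315   53   50 2023] [ 0.5703 -0.062   0.105 ] 0.059 [ 0.6043 -0.0656  0.0568]
blue [490 473  46   7 189] [0.7903 0.0942 0.105 ] -0.001 [ 0.9489  0.1321 -0.0027]
```

The wrist view agrees: green cap at (0.463,-0.057), top at 0.109. I'll descend and grip.

Request:
jog_arm --deltas '[{"delta_pos":[-0.01,-0.003,0.15],"yaw":0,"fingers":1},{"delta_pos":[-0.01,-0.003,0.25],"yaw":0,"fingers":1},{"delta_pos":[-0.01,-0.003,0.35],"yaw":0,"fingers":1},{"delta_pos":[-0.01,-0.003,0.428],"yaw":0,"fingers":1},{"delta_pos":[-0.01,-0.003,0.428],"yaw":0,"fingers":1},{"delta_pos":[-0.01,-0.003,0.428],"yaw":0,"fingers":0.3},{"delta_pos":[-0.01,-0.003,0.428],"yaw":0,"fingers":0.3},{"delta_pos":[-0.01,-0.003,0.428],"yaw":0,"fingers":0.3},{"delta_pos":[-0.01,-0.003,0.428],"yaw":0,"fingers":0.3},{"delta_pos":[-0.01,-0.003,0.428],"yaw":0,"fingers":0.3},{"delta_pos":[-0.01,-0.003,0.428],"yaw":0,"fingers":0.3}]'

```text
clock: 3.45
eef_pos: [0.4656, -0.0591, 0.0772]
tool_rot: [0.116, 0.993, 0.0, 0.002]
ft_force: [-0.9, 0.9, 5.3]
grip_width: 0.032
grasp_force: 59.0
```

Request:
jog_arm --deltas '[{"delta_pos":[0,0,-0.05],"yaw":0,"fingers":0.3},{"delta_pos":[0,0,-0.15],"yaw":0,"fingers":0.3},{"delta_pos":[0,0,-0.3],"yaw":0,"fingers":0.3},{"delta_pos":[0,0,-0.43],"yaw":0,"fingers":0.3},{"delta_pos":[0,0,-0.56],"yaw":0,"fingers":0.3},{"delta_pos":[0,0,-0.68],"yaw":0,"fingers":0.3},{"delta_pos":[0,0,-0.71],"yaw":0,"fingers":0.3},{"delta_pos":[0,0,-0.71],"yaw":0,"fingers":0.3}]'

```text
clock: 4.25
eef_pos: [0.4648, -0.0592, 0.29]
tool_rot: [0.116, 0.993, -0.0, 0.002]
ft_force: [0.2, -1.0, -1.7]
grip_width: 0.032
grasp_force: 59.7
```

```bash
python3 go.py '.4848,.3133,.287' '.4848,.3133,.13' ; python3 - <<'E'
from h import *
c=cam('side');save(c,'s1.png')
E
```

```text
t 4.25 [ 0.4648 -0.0592  0.29  ] F [ 0.2 -1.  -1.7] w 0.032
.4848,.3133,.287 [0.221 1.224 0.01 ]
.4848,.3133,.13 [0.223 1.224 0.533]
```

View pics/s1.png

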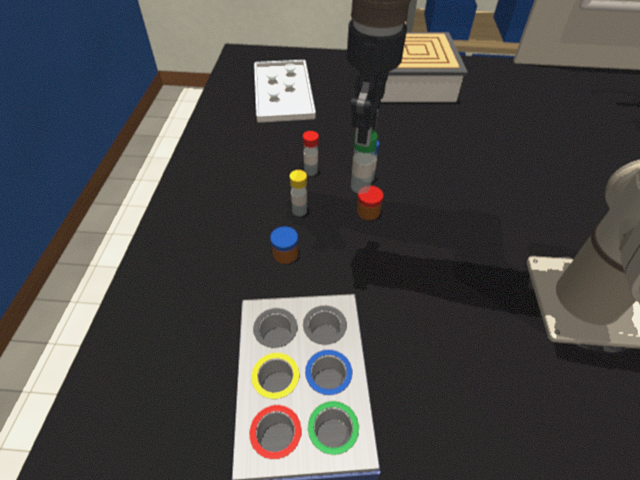

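The side view shows the green tube held upright by its cap at (366,160). I'll carry it to the green well.

Request:
jog_arm --deltas '[{"delta_pos":[0.01,0.06,0],"yaw":0,"fingers":0.3},{"delta_pos":[0.03,0.16,0],"yaw":0,"fingers":0.3},{"delta_pos":[0.05,0.28,0],"yaw":0,"fingers":0.3},{"delta_pos":[0.075,0.41,0],"yaw":0,"fingers":0.3},{"delta_pos":[0.1,0.54,0],"yaw":0,"fingers":0.3},{"delta_pos":[0.12,0.67,0],"yaw":0,"fingers":0.3},{"delta_pos":[0.145,0.8,0],"yaw":0,"fingers":0.3},{"delta_pos":[0.165,0.91,0],"yaw":0,"fingers":0.3},{"delta_pos":[0.18,0.98,0],"yaw":0,"fingers":0.3},{"delta_pos":[0.181,1.0,0],"yaw":0,"fingers":0.3}]'

```text
clock: 5.3
eef_pos: [0.4786, 0.2472, 0.285]
tool_rot: [0.114, 0.993, -0.001, -0.002]
ft_force: [-0.9, -0.6, -1.0]
grip_width: 0.032
grasp_force: 59.7
```

Request:
jog_arm --deltas '[{"delta_pos":[0.02,0.1,0],"yaw":0,"fingers":0.3},{"delta_pos":[0.035,0.19,0],"yaw":0,"fingers":0.3},{"delta_pos":[0.04,0.224,0],"yaw":0,"fingers":0.3},{"delta_pos":[0.04,0.224,0],"yaw":0,"fingers":0.3}]'

```text
clock: 5.7
eef_pos: [0.4833, 0.3136, 0.2863]
tool_rot: [0.115, 0.993, -0.001, -0.001]
ft_force: [0.8, -0.6, -0.6]
grip_width: 0.032
grasp_force: 59.8
```

```bash
python3 go.py '.4848,.3133,.14'; python3 - <<'E'
from h import *
for n in('top','side'):
    c=cam(n);P=cloud(c)
    for n,s,ce,m in blobs(c):
        if n!='green':continue
        p=P[m&(c['range_z']>0)]; print(n,s,np.median(p,0).round(4),p.min(0).round(4),p.max(0).round(4))
save(c,'s2.png')
E
```

```text
t 5.7 [0.4833 0.3136 0.2863] F [ 0.8 -0.6 -0.6] w 0.032
.4848,.3133,.14 [-0.006  0.001  0.488]
green [109 248  42  41 533] [0.4854 0.3056 0.1028] [0.4528 0.2763 0.052 ] [0.5212 0.344  0.2268]
green [346 353  14  30 191] [0.469  0.3247 0.32  ] [0.464  0.3083 0.3002] [0.4754 0.3425 0.3841]
green [308 403  51  51 667] [0.4868 0.3248 0.1038] [0.4488 0.2833 0.101 ] [0.5176 0.3476 0.2125]
```

View pics/s2.png

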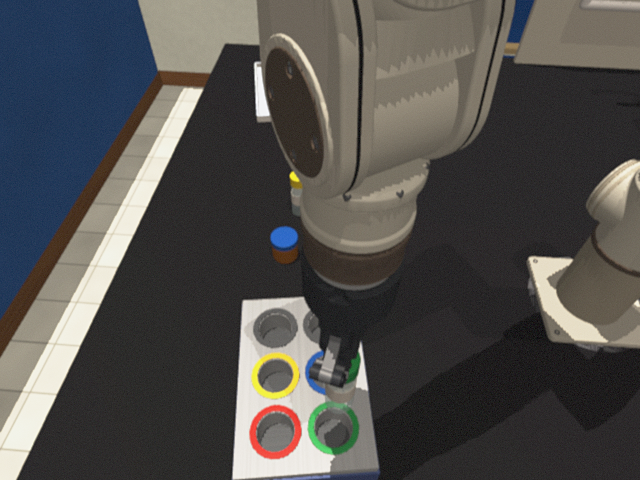

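The tube hangs at (342,385), above the green well (333,428), so the position checks out. I'll lower it.

Request:
jog_arm --deltas '[{"delta_pos":[-0.005,0,0.08],"yaw":0,"fingers":0.3},{"delta_pos":[-0.005,0,0.16],"yaw":0,"fingers":0.3},{"delta_pos":[-0.005,0,0.22],"yaw":0,"fingers":0.3},{"delta_pos":[-0.005,0,0.28],"yaw":0,"fingers":0.3},{"delta_pos":[-0.005,0,0.34],"yaw":0,"fingers":0.3},{"delta_pos":[-0.005,0,0.39],"yaw":0,"fingers":0.3},{"delta_pos":[-0.005,0,0.43],"yaw":0,"fingers":0.3},{"delta_pos":[-0.005,0,0.46],"yaw":0,"fingers":0.3},{"delta_pos":[-0.005,0,0.48],"yaw":0,"fingers":0.3},{"delta_pos":[-0.005,0,0.493],"yaw":0,"fingers":0.3},{"delta_pos":[-0.005,0,0.493],"yaw":0,"fingers":0.3},{"delta_pos":[-0.005,0,0.493],"yaw":0,"fingers":0.3}]'

```text
clock: 7.0
eef_pos: [0.4854, 0.3135, 0.1408]
tool_rot: [0.116, 0.993, 0.0, 0.0]
ft_force: [0.8, 0.3, -0.8]
grip_width: 0.0323
grasp_force: 59.9
```

Request:
jog_arm --deltas '[{"delta_pos":[0,0,0.004],"yaw":0,"fingers":0.3},{"delta_pos":[0,0,0.008],"yaw":0,"fingers":0.3},{"delta_pos":[0,0,0.011],"yaw":0,"fingers":0.3},{"delta_pos":[0,0,0.013],"yaw":0,"fingers":0.3},{"delta_pos":[0,0,0.013],"yaw":0,"fingers":0.3}]'

```text
clock: 7.5
eef_pos: [0.485, 0.3132, 0.1363]
tool_rot: [0.116, 0.993, -0.0, -0.0]
ft_force: [-0.5, -0.4, -1.3]
grip_width: 0.0324
grasp_force: 59.9
```

Request:
jog_arm --deltas '[{"delta_pos":[0,0,0.003],"yaw":0,"fingers":0.3},{"delta_pos":[0,0,0.006],"yaw":0,"fingers":0.3},{"delta_pos":[0,0,0.009],"yaw":0,"fingers":0.3},{"delta_pos":[0,0,0.009],"yaw":0,"fingers":0.3}]'

```text
clock: 7.9
eef_pos: [0.485, 0.3132, 0.1335]
tool_rot: [0.116, 0.993, -0.0, -0.0]
ft_force: [0.5, 0.3, -0.7]
grip_width: 0.0321
grasp_force: 59.9
```

Request:
jog_arm --deltas '[{"delta_pos":[0,0,0.003],"yaw":0,"fingers":0.3},{"delta_pos":[0,0,0.005],"yaw":0,"fingers":0.3},{"delta_pos":[0,0,0.005],"yaw":0,"fingers":0.3}]'

```text
clock: 8.2
eef_pos: [0.4852, 0.3132, 0.1323]
tool_rot: [0.116, 0.993, 0.0, 0.0]
ft_force: [-0.1, -0.2, 0.4]
grip_width: 0.0328
grasp_force: 60.0
```

Request:
jog_arm --deltas '[{"delta_pos":[0,0,0.002],"yaw":0,"fingers":0.3},{"delta_pos":[0,0,0.004],"yaw":0,"fingers":0.3},{"delta_pos":[0,0,0.004],"yaw":0,"fingers":0.3}]'

```text
clock: 8.5
eef_pos: [0.4857, 0.3135, 0.1322]
tool_rot: [0.116, 0.993, 0.001, 0.001]
ft_force: [0.0, -0.2, 4.9]
grip_width: 0.0321
grasp_force: 60.7
```

Contact force is about 5 N, so the tube is on the well floor. I'll release and lift.

Request:
jog_arm --deltas '[{"delta_pos":[0,0,0],"yaw":0,"fingers":0.6},{"delta_pos":[0,0,0],"yaw":0,"fingers":0.6},{"delta_pos":[0,0,0],"yaw":0,"fingers":0.6},{"delta_pos":[0,0,0],"yaw":0,"fingers":0.6},{"delta_pos":[0,0,-0.05],"yaw":0,"fingers":0.6},{"delta_pos":[0,0,-0.15],"yaw":0,"fingers":0.6},{"delta_pos":[0,0,-0.3],"yaw":0,"fingers":0.6},{"delta_pos":[0,0,-0.45],"yaw":0,"fingers":0.6},{"delta_pos":[0,0,-0.52],"yaw":0,"fingers":0.6}]'

```text
clock: 9.4
eef_pos: [0.4863, 0.314, 0.2918]
tool_rot: [0.116, 0.993, 0.002, 0.003]
ft_force: [-0.3, 0.0, 0.1]
grip_width: 0.0512
grasp_force: 0.0
```

```bash
python3 go.py '.5911,-.194,.285' '.5911,-.194,.15'
```

```text
t 9.4 [0.4863 0.314  0.2918] F [-0.3  0.   0.1] w 0.0512
.5911,-.194,.285 [-0.729 -1.568  0.018]
.5911,-.194,.15 [-0.727 -1.57   0.468]
```

Request:
jog_arm --deltas '[{"delta_pos":[-0.36,-0.78,0],"yaw":0,"fingers":1},{"delta_pos":[-0.36,-0.78,0],"yaw":0,"fingers":1},{"delta_pos":[-0.36,-0.78,0],"yaw":0,"fingers":1},{"delta_pos":[-0.36,-0.78,0],"yaw":0,"fingers":1},{"delta_pos":[-0.36,-0.78,0],"yaw":0,"fingers":1},{"delta_pos":[-0.36,-0.78,0],"yaw":0,"fingers":1},{"delta_pos":[-0.36,-0.78,0],"yaw":0,"fingers":1}]'

```text
clock: 10.1
eef_pos: [0.5367, 0.059, 0.2868]
tool_rot: [0.118, 0.993, 0.0, -0.0]
ft_force: [0.2, 0.5, -0.1]
grip_width: 0.0853
grasp_force: 0.0
```

Request:
jog_arm --deltas '[{"delta_pos":[-0.367,-0.788,0],"yaw":0,"fingers":1},{"delta_pos":[-0.367,-0.788,0],"yaw":0,"fingers":1},{"delta_pos":[-0.367,-0.788,0],"yaw":0,"fingers":1},{"delta_pos":[-0.367,-0.788,0],"yaw":0,"fingers":1},{"delta_pos":[-0.367,-0.788,0],"yaw":0,"fingers":1},{"delta_pos":[-0.367,-0.788,0],"yaw":0,"fingers":1},{"delta_pos":[-0.367,-0.788,0.25],"yaw":0,"fingers":1},{"delta_pos":[-0.367,-0.788,0.3],"yaw":0,"fingers":1},{"delta_pos":[-0.367,-0.788,0.3],"yaw":0,"fingers":1}]'

```text
clock: 11.0
eef_pos: [0.5845, -0.1909, 0.1892]
tool_rot: [0.115, 0.993, 0.002, -0.008]
ft_force: [-0.1, 0.3, -1.3]
grip_width: 0.0852
grasp_force: 0.0
```

```bash
python3 go.py '.5911,-.194,.077'; python3 - <<'E'
from h import *
c=cam('wrist');P=cloud(c)
for n,s,ce,m in blobs(c):
    p=P[m&(c['range_z']>0)]
    print(n,s,onplane(c,*ce,.105).round(4),np.median(p[p[:,2]<.2],0).round(4))
c=cam('side');save(c,'s3.png')
E
```

```text
t 11.0 [ 0.5845 -0.1909  0.1892] F [-0.1  0.3 -1.3] w 0.0852
.5911,-.194,.077 [-0.03  -0.006  0.373]
red [ 216    0   96  119 6435] [ 0.4477 -0.197   0.105 ] [ 0.4328 -0.2015  0.0565]
red [ 118  242   56   51 1538] [ 0.5779 -0.336   0.105 ] [ 0.5792 -0.3379  0.108 ]
yellow [ 292  220   47   50 1821] [ 0.5913 -0.1959  0.105 ] [ 0.5907 -0.1958  0.1088]
blue [  52   50   71   60 3224] [ 0.4372 -0.3231  0.105 ] [ 0.4373 -0.3215  0.1088]
blue [ 421  183   64   62 1878] [ 0.5933 -0.0814  0.105 ] [ 0.6121 -0.0599  0.0567]
blue [ 602  405   38   53 1057] [0.8407 0.0578 0.105 ] [ 1.6808  0.6453 -0.5486]
blue [ 473  433   63   47 1933] [ 0.8599 -0.0623  0.105 ] [ 1.6811  0.2071 -0.4861]
```

View pics/s3.png

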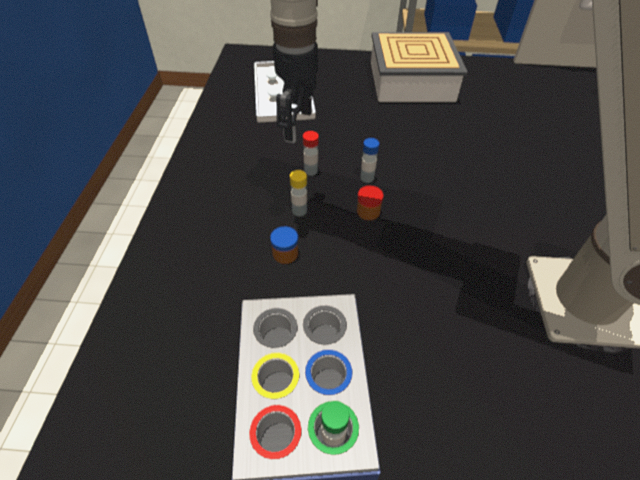

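The green tube stands upright in the green well (333,430). The gripper is over yellow.

Request:
jog_arm --deltas '[{"delta_pos":[-0.015,-0.006,0.1],"yaw":0,"fingers":1},{"delta_pos":[-0.015,-0.006,0.18],"yaw":0,"fingers":1},{"delta_pos":[-0.015,-0.006,0.26],"yaw":0,"fingers":1},{"delta_pos":[-0.015,-0.006,0.32],"yaw":0,"fingers":1},{"delta_pos":[-0.015,-0.006,0.36],"yaw":0,"fingers":1},{"delta_pos":[-0.015,-0.006,0.36],"yaw":0,"fingers":1},{"delta_pos":[-0.015,-0.006,0.36],"yaw":0,"fingers":1}]'

```text
clock: 11.8
eef_pos: [0.5951, -0.1975, 0.0912]
tool_rot: [0.115, 0.993, -0.0, 0.002]
ft_force: [-0.5, 0.0, 0.7]
grip_width: 0.0853
grasp_force: 0.0
```

```bash
python3 go.py '.5911,-.195,.077'
```

```text
t 11.8 [ 0.5951 -0.1975  0.0912] F [-0.5  0.   0.7] w 0.0853
.5911,-.195,.077 [0.015 0.005 0.047]
```

Request:
jog_arm --deltas '[{"delta_pos":[0.012,0.005,0.025],"yaw":0,"fingers":1},{"delta_pos":[0.012,0.005,0.047],"yaw":0,"fingers":1},{"delta_pos":[0.012,0.005,0.047],"yaw":0,"fingers":1},{"delta_pos":[0.012,0.005,0.047],"yaw":0,"fingers":0.3},{"delta_pos":[0.012,0.005,0.047],"yaw":0,"fingers":0.3},{"delta_pos":[0.012,0.005,0.047],"yaw":0,"fingers":0.3},{"delta_pos":[0.012,0.005,0.047],"yaw":0,"fingers":0.3},{"delta_pos":[0.012,0.005,0.047],"yaw":0,"fingers":0.3},{"delta_pos":[0.012,0.005,0.047],"yaw":0,"fingers":0.3}]'

```text
clock: 12.7
eef_pos: [0.5907, -0.1954, 0.0756]
tool_rot: [0.116, 0.993, -0.0, 0.001]
ft_force: [-0.1, -0.3, 3.2]
grip_width: 0.0326
grasp_force: 59.3
```

Request:
jog_arm --deltas '[{"delta_pos":[0,0,-0.05],"yaw":0,"fingers":0.3},{"delta_pos":[0,0,-0.15],"yaw":0,"fingers":0.3},{"delta_pos":[0,0,-0.3],"yaw":0,"fingers":0.3},{"delta_pos":[0,0,-0.43],"yaw":0,"fingers":0.3},{"delta_pos":[0,0,-0.56],"yaw":0,"fingers":0.3},{"delta_pos":[0,0,-0.68],"yaw":0,"fingers":0.3},{"delta_pos":[0,0,-0.71],"yaw":0,"fingers":0.3},{"delta_pos":[0,0,-0.71],"yaw":0,"fingers":0.3}]'

```text
clock: 13.5
eef_pos: [0.5908, -0.1955, 0.289]
tool_rot: [0.116, 0.993, -0.0, 0.001]
ft_force: [-0.8, -0.2, -1.6]
grip_width: 0.0329
grasp_force: 59.7
```

```bash
python3 go.py '.576,.2455,.29'
```

```text
t 13.5 [ 0.5908 -0.1955  0.289 ] F [-0.8 -0.2 -1.6] w 0.0329
.576,.2455,.29 [ 0.386  1.419 -0.005]
```

Request:
jog_arm --deltas '[{"delta_pos":[0.015,0.06,0],"yaw":0,"fingers":0.3},{"delta_pos":[0.045,0.16,0],"yaw":0,"fingers":0.3},{"delta_pos":[0.075,0.28,0],"yaw":0,"fingers":0.3},{"delta_pos":[0.11,0.41,0],"yaw":0,"fingers":0.3},{"delta_pos":[0.145,0.54,0],"yaw":0,"fingers":0.3},{"delta_pos":[0.18,0.67,0],"yaw":0,"fingers":0.3},{"delta_pos":[0.215,0.8,0],"yaw":0,"fingers":0.3},{"delta_pos":[0.25,0.93,0],"yaw":0,"fingers":0.3},{"delta_pos":[0.27,1.0,0],"yaw":0,"fingers":0.3}]'

```text
clock: 14.4
eef_pos: [0.578, 0.1193, 0.2847]
tool_rot: [0.114, 0.994, -0.0, -0.003]
ft_force: [-0.2, -0.3, -1.6]
grip_width: 0.0327
grasp_force: 59.8
```

Request:
jog_arm --deltas '[{"delta_pos":[0.03,0.11,0],"yaw":0,"fingers":0.3},{"delta_pos":[0.06,0.22,0],"yaw":0,"fingers":0.3},{"delta_pos":[0.09,0.33,0],"yaw":0,"fingers":0.3},{"delta_pos":[0.108,0.39,0],"yaw":0,"fingers":0.3},{"delta_pos":[0.116,0.419,0],"yaw":0,"fingers":0.3},{"delta_pos":[0.116,0.419,0],"yaw":0,"fingers":0.3},{"delta_pos":[0.116,0.419,0],"yaw":0,"fingers":0.3}]'

```text
clock: 15.1
eef_pos: [0.5752, 0.2447, 0.2875]
tool_rot: [0.116, 0.993, -0.001, -0.0]
ft_force: [-0.2, 0.3, -2.4]
grip_width: 0.0325
grasp_force: 59.8
```

```bash
python3 go.py '.576,.2455,.1356'
```

```text
t 15.1 [0.5752 0.2447 0.2875] F [-0.2  0.3 -2.4] w 0.0325
.576,.2455,.1356 [-0.002  0.004  0.506]
```

Request:
jog_arm --deltas '[{"delta_pos":[-0.002,0.003,0.08],"yaw":0,"fingers":0.3},{"delta_pos":[-0.002,0.003,0.16],"yaw":0,"fingers":0.3},{"delta_pos":[-0.002,0.003,0.22],"yaw":0,"fingers":0.3},{"delta_pos":[-0.002,0.003,0.28],"yaw":0,"fingers":0.3},{"delta_pos":[-0.002,0.003,0.34],"yaw":0,"fingers":0.3},{"delta_pos":[-0.002,0.003,0.39],"yaw":0,"fingers":0.3},{"delta_pos":[-0.002,0.003,0.43],"yaw":0,"fingers":0.3},{"delta_pos":[-0.002,0.003,0.46],"yaw":0,"fingers":0.3},{"delta_pos":[-0.002,0.003,0.485],"yaw":0,"fingers":0.3},{"delta_pos":[-0.002,0.003,0.5],"yaw":0,"fingers":0.3},{"delta_pos":[-0.002,0.003,0.5],"yaw":0,"fingers":0.3},{"delta_pos":[-0.002,0.003,0.5],"yaw":0,"fingers":0.3}]'

```text
clock: 16.3
eef_pos: [0.5763, 0.2466, 0.1384]
tool_rot: [0.116, 0.993, 0.0, 0.0]
ft_force: [-0.4, 1.2, -1.0]
grip_width: 0.0326
grasp_force: 59.9
```

Request:
jog_arm --deltas '[{"delta_pos":[0,0,0.003],"yaw":0,"fingers":0.3},{"delta_pos":[0,0,0.006],"yaw":0,"fingers":0.3},{"delta_pos":[0,0,0.009],"yaw":0,"fingers":0.3},{"delta_pos":[0,0,0.012],"yaw":0,"fingers":0.3},{"delta_pos":[0,0,0.012],"yaw":0,"fingers":0.3}]'

```text
clock: 16.8
eef_pos: [0.5759, 0.2464, 0.1341]
tool_rot: [0.116, 0.993, -0.0, -0.0]
ft_force: [-0.2, 0.1, -1.4]
grip_width: 0.0326
grasp_force: 59.9
```

Request:
jog_arm --deltas '[{"delta_pos":[0,0,0.003],"yaw":0,"fingers":0.3},{"delta_pos":[0,0,0.006],"yaw":0,"fingers":0.3},{"delta_pos":[0,0,0.009],"yaw":0,"fingers":0.3},{"delta_pos":[0,0,0.009],"yaw":0,"fingers":0.3}]'

```text
clock: 17.2
eef_pos: [0.5759, 0.2464, 0.1314]
tool_rot: [0.116, 0.993, -0.0, -0.0]
ft_force: [0.3, 0.2, -2.1]
grip_width: 0.033
grasp_force: 59.9
```

Request:
jog_arm --deltas '[{"delta_pos":[0,0,0.002],"yaw":0,"fingers":0.3},{"delta_pos":[0,0,0.004],"yaw":0,"fingers":0.3},{"delta_pos":[0,0,0.004],"yaw":0,"fingers":0.3}]'

```text
clock: 17.5
eef_pos: [0.5762, 0.2464, 0.1307]
tool_rot: [0.116, 0.993, 0.0, 0.0]
ft_force: [0.4, 0.4, -0.3]
grip_width: 0.0325
grasp_force: 60.1
```

Request:
jog_arm --deltas '[{"delta_pos":[0,0,0.002],"yaw":0,"fingers":0.3},{"delta_pos":[0,0,0.004],"yaw":0,"fingers":0.3},{"delta_pos":[0,0,0.004],"yaw":0,"fingers":0.3}]'

```text
clock: 17.8
eef_pos: [0.5767, 0.2466, 0.1306]
tool_rot: [0.116, 0.993, 0.0, 0.001]
ft_force: [-0.6, -0.8, 5.3]
grip_width: 0.0325
grasp_force: 60.6
```

Seated. I'll release, lift, and go to the red tube.

Request:
jog_arm --deltas '[{"delta_pos":[0,0,0],"yaw":0,"fingers":0.6},{"delta_pos":[0,0,0],"yaw":0,"fingers":0.6},{"delta_pos":[0,0,0],"yaw":0,"fingers":0.6},{"delta_pos":[0,0,0],"yaw":0,"fingers":0.6},{"delta_pos":[0,0,-0.05],"yaw":0,"fingers":0.6},{"delta_pos":[0,0,-0.15],"yaw":0,"fingers":0.6},{"delta_pos":[0,0,-0.3],"yaw":0,"fingers":0.6},{"delta_pos":[0,0,-0.45],"yaw":0,"fingers":0.6},{"delta_pos":[0,0,-0.52],"yaw":0,"fingers":0.6}]'

```text
clock: 18.7
eef_pos: [0.5772, 0.247, 0.2902]
tool_rot: [0.116, 0.993, 0.002, 0.003]
ft_force: [0.9, 0.3, -0.1]
grip_width: 0.0512
grasp_force: 0.0
```

```bash
python3 go.py '.578,-.336,.285'
```

```text
t 18.7 [0.5772 0.247  0.2902] F [ 0.9  0.3 -0.1] w 0.0512
.578,-.336,.285 [-0.449 -1.891  0.012]
```

Request:
jog_arm --deltas '[{"delta_pos":[-0.225,-0.945,0],"yaw":0,"fingers":1},{"delta_pos":[-0.225,-0.945,0],"yaw":0,"fingers":1},{"delta_pos":[-0.225,-0.945,0],"yaw":0,"fingers":1},{"delta_pos":[-0.225,-0.945,0],"yaw":0,"fingers":1},{"delta_pos":[-0.225,-0.945,0],"yaw":0,"fingers":1},{"delta_pos":[-0.225,-0.945,0],"yaw":0,"fingers":1},{"delta_pos":[-0.225,-0.945,0],"yaw":0,"fingers":1}]'

```text
clock: 19.4
eef_pos: [0.5762, -0.0503, 0.285]
tool_rot: [0.119, 0.993, -0.001, -0.0]
ft_force: [0.3, 0.8, 1.0]
grip_width: 0.0855
grasp_force: 0.0
```

Request:
jog_arm --deltas '[{"delta_pos":[-0.225,-0.945,0],"yaw":0,"fingers":1},{"delta_pos":[-0.225,-0.945,0],"yaw":0,"fingers":1},{"delta_pos":[-0.225,-0.945,0],"yaw":0,"fingers":1},{"delta_pos":[-0.225,-0.945,0],"yaw":0,"fingers":1},{"delta_pos":[-0.225,-0.945,0],"yaw":0,"fingers":1},{"delta_pos":[-0.225,-0.945,0],"yaw":0,"fingers":1},{"delta_pos":[-0.225,-0.945,0.1],"yaw":0,"fingers":1},{"delta_pos":[-0.225,-0.945,0.25],"yaw":0,"fingers":1},{"delta_pos":[-0.225,-0.945,0.3],"yaw":0,"fingers":1},{"delta_pos":[-0.225,-0.945,0.3],"yaw":0,"fingers":1},{"delta_pos":[-0.225,-0.945,0.3],"yaw":0,"fingers":1}]'

```text
clock: 20.5
eef_pos: [0.5777, -0.3359, 0.1958]
tool_rot: [0.115, 0.993, 0.0, 0.0]
ft_force: [-0.1, -0.1, 0.2]
grip_width: 0.0851
grasp_force: 0.0
```

```bash
python3 go.py '.578,-.336,.077'; python3 - <<'E'
from h import *
c=cam('wrist');P=cloud(c)
for n,s,ce,m in blobs(c):
    p=P[m&(c['range_z']>0)]
    print(n,s,onplane(c,*ce,.105).round(4),np.median(p[p[:,2]<.2],0).round(4))
c=cam('side');save(c,'s4.png')
E
```

```text
t 20.5 [ 0.5777 -0.3359  0.1958] F [-0.1 -0.1  0.2] w 0.0851
.578,-.336,.077 [-0.001 -0.     0.396]
red [ 395    0   76   53 3200] [ 0.4504 -0.2283  0.105 ] [ 0.4409 -0.2121  0.057 ]
red [568 151  27  27  86] [ 0.5671 -0.129   0.105 ] [ 0.5833 -0.077   0.0357]
red [ 294  209   46   49 1732] [ 0.5782 -0.338   0.105 ] [ 0.5776 -0.3379  0.1089]
blue [ 260    4   54   65 2668] [ 0.4357 -0.3257  0.105 ] [ 0.4364 -0.3256  0.1091]
blue [ 569  151   71   63 3490] [ 0.5888 -0.1095  0.105 ] [ 0.6056 -0.07    0.0567]
blue [ 598  400   42   57 1232] [ 0.8428 -0.0809  0.105 ] [ 1.6808  0.4961 -0.5388]
blue [ 473  433   62   47 1885] [ 0.8692 -0.2045  0.105 ] [ 1.681   0.0538 -0.4607]
```

View pics/s4.png

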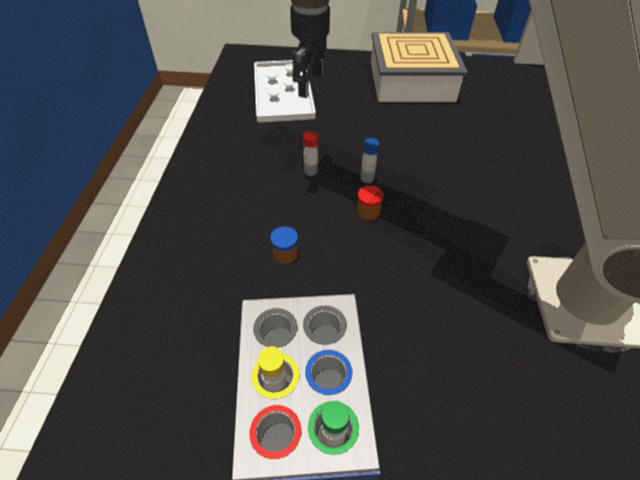

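Yellow (272,368) and green (335,425) stand upright in their wells. The gripper is over red, and its position is confirmed.

Request:
jog_arm --deltas '[{"delta_pos":[0,-0.003,0.1],"yaw":0,"fingers":1},{"delta_pos":[0,-0.003,0.18],"yaw":0,"fingers":1},{"delta_pos":[0,-0.003,0.26],"yaw":0,"fingers":1},{"delta_pos":[0,-0.003,0.33],"yaw":0,"fingers":1},{"delta_pos":[0,-0.003,0.38],"yaw":0,"fingers":1},{"delta_pos":[0,-0.003,0.395],"yaw":0,"fingers":1},{"delta_pos":[0,-0.003,0.395],"yaw":0,"fingers":1},{"delta_pos":[0,-0.003,0.395],"yaw":0,"fingers":1}]'

```text
clock: 21.4
eef_pos: [0.5782, -0.3379, 0.0787]
tool_rot: [0.116, 0.993, -0.001, 0.002]
ft_force: [-0.0, 0.6, 0.3]
grip_width: 0.0855
grasp_force: 0.0
```

Request:
jog_arm --deltas '[{"delta_pos":[0,0,0],"yaw":0,"fingers":0.3},{"delta_pos":[0,0,0],"yaw":0,"fingers":0.3},{"delta_pos":[0,0,0],"yaw":0,"fingers":0.3},{"delta_pos":[0,0,0],"yaw":0,"fingers":0.3},{"delta_pos":[0,0,0],"yaw":0,"fingers":0.3},{"delta_pos":[0,0,0],"yaw":0,"fingers":0.3}]'

```text
clock: 22.0
eef_pos: [0.5776, -0.3375, 0.0777]
tool_rot: [0.116, 0.993, -0.0, 0.001]
ft_force: [0.3, 0.4, 5.0]
grip_width: 0.0322
grasp_force: 59.2
```

Request:
jog_arm --deltas '[{"delta_pos":[0,0,-0.05],"yaw":0,"fingers":0.3},{"delta_pos":[0,0,-0.15],"yaw":0,"fingers":0.3},{"delta_pos":[0,0,-0.3],"yaw":0,"fingers":0.3},{"delta_pos":[0,0,-0.43],"yaw":0,"fingers":0.3},{"delta_pos":[0,0,-0.56],"yaw":0,"fingers":0.3},{"delta_pos":[0,0,-0.68],"yaw":0,"fingers":0.3},{"delta_pos":[0,0,-0.71],"yaw":0,"fingers":0.3},{"delta_pos":[0,0,-0.71],"yaw":0,"fingers":0.3}]'

```text
clock: 22.8
eef_pos: [0.5777, -0.3378, 0.2916]
tool_rot: [0.116, 0.993, -0.001, 0.002]
ft_force: [0.3, -0.2, -1.0]
grip_width: 0.0321
grasp_force: 59.7
```

```bash
python3 go.py '.564,.325,.29'
```

```text
t 22.8 [ 0.5777 -0.3378  0.2916] F [ 0.3 -0.2 -1. ] w 0.0321
.564,.325,.29 [5.52e-01 2.14e+00 1.00e-03]
```

Request:
jog_arm --deltas '[{"delta_pos":[0.015,0.06,0],"yaw":0,"fingers":0.3},{"delta_pos":[0.04,0.16,0],"yaw":0,"fingers":0.3},{"delta_pos":[0.072,0.28,0],"yaw":0,"fingers":0.3},{"delta_pos":[0.105,0.41,0],"yaw":0,"fingers":0.3},{"delta_pos":[0.14,0.54,0],"yaw":0,"fingers":0.3},{"delta_pos":[0.173,0.67,0],"yaw":0,"fingers":0.3},{"delta_pos":[0.206,0.8,0],"yaw":0,"fingers":0.3},{"delta_pos":[0.24,0.93,0],"yaw":0,"fingers":0.3}]'

```text
clock: 23.6
eef_pos: [0.5696, -0.0476, 0.2872]
tool_rot: [0.116, 0.993, -0.0, -0.002]
ft_force: [0.7, 0.1, -1.0]
grip_width: 0.0321
grasp_force: 59.7
```

Request:
jog_arm --deltas '[{"delta_pos":[0.033,0.13,0],"yaw":0,"fingers":0.3},{"delta_pos":[0.067,0.26,0],"yaw":0,"fingers":0.3},{"delta_pos":[0.1,0.39,0],"yaw":0,"fingers":0.3},{"delta_pos":[0.134,0.52,0],"yaw":0,"fingers":0.3},{"delta_pos":[0.168,0.65,0],"yaw":0,"fingers":0.3},{"delta_pos":[0.2,0.78,0],"yaw":0,"fingers":0.3},{"delta_pos":[0.22,0.85,0],"yaw":0,"fingers":0.3}]'

```text
clock: 24.3
eef_pos: [0.5638, 0.217, 0.2868]
tool_rot: [0.114, 0.993, -0.001, -0.002]
ft_force: [-0.1, -0.4, -2.0]
grip_width: 0.0317
grasp_force: 59.7
```

Request:
jog_arm --deltas '[{"delta_pos":[0.025,0.1,0],"yaw":0,"fingers":0.3},{"delta_pos":[0.05,0.2,0],"yaw":0,"fingers":0.3},{"delta_pos":[0.075,0.29,0],"yaw":0,"fingers":0.3},{"delta_pos":[0.088,0.345,0],"yaw":0,"fingers":0.3},{"delta_pos":[0.092,0.36,0],"yaw":0,"fingers":0.3},{"delta_pos":[0.092,0.36,0],"yaw":0,"fingers":0.3},{"delta_pos":[0.092,0.36,0],"yaw":0,"fingers":0.3}]'

```text
clock: 25.0
eef_pos: [0.5631, 0.3245, 0.2888]
tool_rot: [0.116, 0.993, -0.001, -0.001]
ft_force: [-0.2, 0.4, -1.3]
grip_width: 0.0316
grasp_force: 59.7
```

```bash
python3 go.py '.564,.325,.137'
```

```text
t 25.0 [0.5631 0.3245 0.2888] F [-0.2  0.4 -1.3] w 0.0316
.564,.325,.137 [-0.003  0.003  0.506]
```

Request:
jog_arm --deltas '[{"delta_pos":[-0.002,0.001,0.08],"yaw":0,"fingers":0.3},{"delta_pos":[-0.002,0.001,0.16],"yaw":0,"fingers":0.3},{"delta_pos":[-0.002,0.001,0.22],"yaw":0,"fingers":0.3},{"delta_pos":[-0.002,0.001,0.28],"yaw":0,"fingers":0.3},{"delta_pos":[-0.002,0.001,0.34],"yaw":0,"fingers":0.3},{"delta_pos":[-0.002,0.001,0.39],"yaw":0,"fingers":0.3},{"delta_pos":[-0.002,0.001,0.43],"yaw":0,"fingers":0.3},{"delta_pos":[-0.002,0.001,0.46],"yaw":0,"fingers":0.3},{"delta_pos":[-0.002,0.001,0.485],"yaw":0,"fingers":0.3},{"delta_pos":[-0.002,0.001,0.5],"yaw":0,"fingers":0.3},{"delta_pos":[-0.002,0.001,0.5],"yaw":0,"fingers":0.3},{"delta_pos":[-0.002,0.001,0.5],"yaw":0,"fingers":0.3}]'

```text
clock: 26.2
eef_pos: [0.5642, 0.3259, 0.1402]
tool_rot: [0.116, 0.993, 0.0, 0.0]
ft_force: [1.9, 0.7, -0.6]
grip_width: 0.032
grasp_force: 59.8
```

Request:
jog_arm --deltas '[{"delta_pos":[0,0,0.003],"yaw":0,"fingers":0.3},{"delta_pos":[0,0,0.006],"yaw":0,"fingers":0.3},{"delta_pos":[0,0,0.009],"yaw":0,"fingers":0.3},{"delta_pos":[0,0,0.012],"yaw":0,"fingers":0.3},{"delta_pos":[0,0,0.012],"yaw":0,"fingers":0.3}]'

```text
clock: 26.7
eef_pos: [0.5638, 0.3257, 0.1359]
tool_rot: [0.116, 0.993, -0.0, -0.0]
ft_force: [-0.6, 0.2, -0.8]
grip_width: 0.0321
grasp_force: 59.8
```

Request:
jog_arm --deltas '[{"delta_pos":[0,0,0.003],"yaw":0,"fingers":0.3},{"delta_pos":[0,0,0.006],"yaw":0,"fingers":0.3},{"delta_pos":[0,0,0.009],"yaw":0,"fingers":0.3},{"delta_pos":[0,0,0.009],"yaw":0,"fingers":0.3}]'

```text
clock: 27.1
eef_pos: [0.5638, 0.3257, 0.1331]
tool_rot: [0.116, 0.993, -0.0, -0.0]
ft_force: [-0.6, -1.0, -0.8]
grip_width: 0.032
grasp_force: 59.8
```

Request:
jog_arm --deltas '[{"delta_pos":[0,0,0.002],"yaw":0,"fingers":0.3},{"delta_pos":[0,0,0.004],"yaw":0,"fingers":0.3},{"delta_pos":[0,0,0.004],"yaw":0,"fingers":0.3}]'

```text
clock: 27.4
eef_pos: [0.5642, 0.3258, 0.1328]
tool_rot: [0.116, 0.993, 0.0, 0.0]
ft_force: [0.3, 0.1, 2.7]
grip_width: 0.0319
grasp_force: 60.1
```

Contact. I'll release, lift, and go for blue.

Request:
jog_arm --deltas '[{"delta_pos":[0,0,0.001],"yaw":0,"fingers":0.3},{"delta_pos":[0,0,0.001],"yaw":0,"fingers":0.6},{"delta_pos":[0,0,0],"yaw":0,"fingers":0.6},{"delta_pos":[0,0,0],"yaw":0,"fingers":0.6},{"delta_pos":[0,0,0],"yaw":0,"fingers":0.6},{"delta_pos":[0,0,-0.05],"yaw":0,"fingers":0.6},{"delta_pos":[0,0,-0.15],"yaw":0,"fingers":0.6},{"delta_pos":[0,0,-0.3],"yaw":0,"fingers":0.6},{"delta_pos":[0,0,-0.45],"yaw":0,"fingers":0.6},{"delta_pos":[0,0,-0.52],"yaw":0,"fingers":0.6}]'

```text
clock: 28.4
eef_pos: [0.5649, 0.3264, 0.2934]
tool_rot: [0.116, 0.993, 0.002, 0.003]
ft_force: [0.8, -0.7, 0.2]
grip_width: 0.0516
grasp_force: 0.0
```

```bash
python3 go.py '.4358,-.3252,.285'
```

```text
t 28.4 [0.5649 0.3264 0.2934] F [ 0.8 -0.7  0.2] w 0.0516
.4358,-.3252,.285 [-0.08  -2.213  0.018]
```

Request:
jog_arm --deltas '[{"delta_pos":[-0.03,-0.85,0],"yaw":0,"fingers":1},{"delta_pos":[-0.03,-0.85,0],"yaw":0,"fingers":1},{"delta_pos":[-0.03,-0.85,0],"yaw":0,"fingers":1},{"delta_pos":[-0.03,-0.85,0],"yaw":0,"fingers":1},{"delta_pos":[-0.03,-0.85,0],"yaw":0,"fingers":1},{"delta_pos":[-0.03,-0.85,0],"yaw":0,"fingers":1}]'

```text
clock: 29.0
eef_pos: [0.5128, 0.0708, 0.289]
tool_rot: [0.119, 0.993, -0.001, 0.0]
ft_force: [-0.1, 0.1, 1.0]
grip_width: 0.0853
grasp_force: 0.0
```

Request:
jog_arm --deltas '[{"delta_pos":[-0.03,-0.85,0],"yaw":0,"fingers":1},{"delta_pos":[-0.03,-0.85,0],"yaw":0,"fingers":1},{"delta_pos":[-0.03,-0.85,0],"yaw":0,"fingers":1},{"delta_pos":[-0.03,-0.85,0],"yaw":0,"fingers":1},{"delta_pos":[-0.03,-0.85,0],"yaw":0,"fingers":1},{"delta_pos":[-0.03,-0.85,0],"yaw":0,"fingers":1}]'

```text
clock: 29.6
eef_pos: [0.4634, -0.1791, 0.2881]
tool_rot: [0.119, 0.993, -0.001, 0.0]
ft_force: [0.7, 0.9, -0.1]
grip_width: 0.0857
grasp_force: 0.0
```

Request:
jog_arm --deltas '[{"delta_pos":[-0.02,-0.513,0],"yaw":0,"fingers":1},{"delta_pos":[-0.02,-0.513,0],"yaw":0,"fingers":1},{"delta_pos":[-0.02,-0.513,0],"yaw":0,"fingers":1},{"delta_pos":[-0.02,-0.513,0],"yaw":0,"fingers":1},{"delta_pos":[-0.02,-0.513,0.1],"yaw":0,"fingers":1},{"delta_pos":[-0.02,-0.513,0.25],"yaw":0,"fingers":1},{"delta_pos":[-0.02,-0.513,0.3],"yaw":0,"fingers":1},{"delta_pos":[-0.02,-0.513,0.3],"yaw":0,"fingers":1},{"delta_pos":[-0.02,-0.513,0.3],"yaw":0,"fingers":1}]'

```text
clock: 30.5
eef_pos: [0.4357, -0.325, 0.1988]
tool_rot: [0.115, 0.993, 0.0, 0.0]
ft_force: [0.2, -0.3, 0.2]
grip_width: 0.0853
grasp_force: 0.0
```

```bash
python3 go.py '.4358,-.3255,.077'; python3 - <<'E'
from h import *
c=cam('wrist');P=cloud(c)
for n,s,ce,m in blobs(c):
    p=P[m&(c['range_z']>0)]
    print(n,s,onplane(c,*ce,.105).round(4),np.median(p[p[:,2]<.2],0).round(4))
E
```

```text
t 30.5 [ 0.4357 -0.325   0.1988] F [ 0.2 -0.3  0.2] w 0.0853
.4358,-.3255,.077 [-0.    -0.002  0.406]
red [397 148  75  68 814] [ 0.4134 -0.2296  0.105 ] [ 0.4224 -0.2108  0.0449]
blue [ 298  207   43   47 1578] [ 0.4355 -0.3251  0.105 ] [ 0.4345 -0.3249  0.1089]
blue [557 286  62  52 691] [ 0.5567 -0.1148  0.105 ] [ 0.5919 -0.0792  0.0499]
```

Request:
jog_arm --deltas '[{"delta_pos":[0,0,0.1],"yaw":0,"fingers":1},{"delta_pos":[0,0,0.18],"yaw":0,"fingers":1},{"delta_pos":[0,0,0.26],"yaw":0,"fingers":1},{"delta_pos":[0,0,0.33],"yaw":0,"fingers":1},{"delta_pos":[0,0,0.38],"yaw":0,"fingers":1},{"delta_pos":[0,0,0.405],"yaw":0,"fingers":1},{"delta_pos":[0,0,0.405],"yaw":0,"fingers":1},{"delta_pos":[0,0,0.405],"yaw":0,"fingers":1}]'

```text
clock: 31.35
eef_pos: [0.4359, -0.3265, 0.0781]
tool_rot: [0.116, 0.993, -0.001, 0.001]
ft_force: [-0.4, -0.3, -0.6]
grip_width: 0.0857
grasp_force: 0.0
```

Request:
jog_arm --deltas '[{"delta_pos":[0,0,0],"yaw":0,"fingers":0.3},{"delta_pos":[0,0,0],"yaw":0,"fingers":0.3},{"delta_pos":[0,0,0],"yaw":0,"fingers":0.3},{"delta_pos":[0,0,0],"yaw":0,"fingers":0.3},{"delta_pos":[0,0,0],"yaw":0,"fingers":0.3},{"delta_pos":[0,0,0],"yaw":0,"fingers":0.3}]'

```text
clock: 31.95
eef_pos: [0.4354, -0.3262, 0.0777]
tool_rot: [0.116, 0.993, -0.0, 0.001]
ft_force: [-0.2, 1.5, 5.6]
grip_width: 0.032
grasp_force: 59.2
```

Request:
jog_arm --deltas '[{"delta_pos":[0,0,-0.05],"yaw":0,"fingers":0.3},{"delta_pos":[0,0,-0.15],"yaw":0,"fingers":0.3},{"delta_pos":[0,0,-0.3],"yaw":0,"fingers":0.3},{"delta_pos":[0,0,-0.43],"yaw":0,"fingers":0.3},{"delta_pos":[0,0,-0.56],"yaw":0,"fingers":0.3},{"delta_pos":[0,0,-0.68],"yaw":0,"fingers":0.3},{"delta_pos":[0,0,-0.71],"yaw":0,"fingers":0.3},{"delta_pos":[0,0,-0.71],"yaw":0,"fingers":0.3}]'

```text
clock: 32.75
eef_pos: [0.4353, -0.3264, 0.2906]
tool_rot: [0.116, 0.993, -0.001, 0.001]
ft_force: [0.5, 0.0, -1.7]
grip_width: 0.0321
grasp_force: 59.7
```

```bash
python3 go.py '.4965,.234,.29'
```

```text
t 32.75 [ 0.4353 -0.3264  0.2906] F [ 0.5  0.  -1.7] w 0.0321
.4965,.234,.29 [ 2.310e-01  1.865e+00 -1.000e-03]
```

Request:
jog_arm --deltas '[{"delta_pos":[0.007,0.06,0],"yaw":0,"fingers":0.3},{"delta_pos":[0.02,0.16,0],"yaw":0,"fingers":0.3},{"delta_pos":[0.035,0.28,0],"yaw":0,"fingers":0.3},{"delta_pos":[0.05,0.41,0],"yaw":0,"fingers":0.3},{"delta_pos":[0.067,0.54,0],"yaw":0,"fingers":0.3},{"delta_pos":[0.083,0.67,0],"yaw":0,"fingers":0.3},{"delta_pos":[0.1,0.8,0],"yaw":0,"fingers":0.3},{"delta_pos":[0.115,0.93,0],"yaw":0,"fingers":0.3}]'

```text
clock: 33.55
eef_pos: [0.4634, -0.044, 0.2871]
tool_rot: [0.115, 0.993, 0.0, -0.003]
ft_force: [1.3, 0.0, -1.5]
grip_width: 0.032
grasp_force: 59.7
```

Request:
jog_arm --deltas '[{"delta_pos":[0.016,0.13,0],"yaw":0,"fingers":0.3},{"delta_pos":[0.032,0.26,0],"yaw":0,"fingers":0.3},{"delta_pos":[0.048,0.39,0],"yaw":0,"fingers":0.3},{"delta_pos":[0.064,0.52,0],"yaw":0,"fingers":0.3},{"delta_pos":[0.08,0.65,0],"yaw":0,"fingers":0.3},{"delta_pos":[0.096,0.78,0],"yaw":0,"fingers":0.3},{"delta_pos":[0.108,0.88,0],"yaw":0,"fingers":0.3},{"delta_pos":[0.114,0.925,0],"yaw":0,"fingers":0.3},{"delta_pos":[0.116,0.935,0],"yaw":0,"fingers":0.3},{"delta_pos":[0.116,0.935,0],"yaw":0,"fingers":0.3},{"delta_pos":[0.116,0.935,0],"yaw":0,"fingers":0.3}]'

```text
clock: 34.65
eef_pos: [0.4955, 0.2333, 0.2894]
tool_rot: [0.116, 0.993, -0.001, -0.0]
ft_force: [-0.2, -0.8, -1.8]
grip_width: 0.032
grasp_force: 59.7
```

```bash
python3 go.py '.4965,.234,.137'
```

```text
t 34.65 [0.4955 0.2333 0.2894] F [-0.2 -0.8 -1.8] w 0.032
.4965,.234,.137 [-0.003  0.004  0.508]
```

Request:
jog_arm --deltas '[{"delta_pos":[-0.002,0.001,0.08],"yaw":0,"fingers":0.3},{"delta_pos":[-0.002,0.001,0.16],"yaw":0,"fingers":0.3},{"delta_pos":[-0.002,0.001,0.22],"yaw":0,"fingers":0.3},{"delta_pos":[-0.002,0.001,0.28],"yaw":0,"fingers":0.3},{"delta_pos":[-0.002,0.001,0.34],"yaw":0,"fingers":0.3},{"delta_pos":[-0.002,0.001,0.39],"yaw":0,"fingers":0.3},{"delta_pos":[-0.002,0.001,0.43],"yaw":0,"fingers":0.3},{"delta_pos":[-0.002,0.001,0.46],"yaw":0,"fingers":0.3},{"delta_pos":[-0.002,0.001,0.485],"yaw":0,"fingers":0.3},{"delta_pos":[-0.002,0.001,0.502],"yaw":0,"fingers":0.3},{"delta_pos":[-0.002,0.001,0.502],"yaw":0,"fingers":0.3},{"delta_pos":[-0.002,0.001,0.502],"yaw":0,"fingers":0.3}]'

```text
clock: 35.85
eef_pos: [0.4968, 0.2349, 0.1395]
tool_rot: [0.116, 0.993, 0.0, 0.0]
ft_force: [-0.7, -0.3, -1.8]
grip_width: 0.032
grasp_force: 59.8
```

Request:
jog_arm --deltas '[{"delta_pos":[0,0,0.003],"yaw":0,"fingers":0.3},{"delta_pos":[0,0,0.006],"yaw":0,"fingers":0.3},{"delta_pos":[0,0,0.009],"yaw":0,"fingers":0.3},{"delta_pos":[0,0,0.012],"yaw":0,"fingers":0.3},{"delta_pos":[0,0,0.012],"yaw":0,"fingers":0.3}]'

```text
clock: 36.35
eef_pos: [0.4964, 0.2347, 0.1354]
tool_rot: [0.116, 0.993, -0.0, -0.0]
ft_force: [0.0, -0.8, -1.4]
grip_width: 0.0323
grasp_force: 59.8
```

Request:
jog_arm --deltas '[{"delta_pos":[0,0,0.003],"yaw":0,"fingers":0.3},{"delta_pos":[0,0,0.006],"yaw":0,"fingers":0.3},{"delta_pos":[0,0,0.008],"yaw":0,"fingers":0.3},{"delta_pos":[0,0,0.008],"yaw":0,"fingers":0.3}]'

```text
clock: 36.75
eef_pos: [0.4964, 0.2346, 0.1329]
tool_rot: [0.116, 0.993, -0.0, -0.0]
ft_force: [-0.0, -0.9, -0.8]
grip_width: 0.0321
grasp_force: 59.8
```

Request:
jog_arm --deltas '[{"delta_pos":[0,0,0.002],"yaw":0,"fingers":0.3},{"delta_pos":[0,0,0.004],"yaw":0,"fingers":0.3},{"delta_pos":[0,0,0.004],"yaw":0,"fingers":0.3}]'

```text
clock: 37.05
eef_pos: [0.497, 0.2348, 0.1327]
tool_rot: [0.116, 0.993, 0.0, 0.001]
ft_force: [0.4, -0.1, 3.4]
grip_width: 0.032
grasp_force: 60.4
```

Contact. I'll release, lift, and back away.

Request:
jog_arm --deltas '[{"delta_pos":[0,0,0.001],"yaw":0,"fingers":0.3},{"delta_pos":[0,0,0.001],"yaw":0,"fingers":0.6},{"delta_pos":[0,0,0],"yaw":0,"fingers":0.6},{"delta_pos":[0,0,0],"yaw":0,"fingers":0.6},{"delta_pos":[0,0,0],"yaw":0,"fingers":0.6},{"delta_pos":[0,0,-0.05],"yaw":0,"fingers":0.6},{"delta_pos":[0,0,-0.15],"yaw":0,"fingers":0.6},{"delta_pos":[0,0,-0.3],"yaw":0,"fingers":0.6},{"delta_pos":[0,0,-0.45],"yaw":0,"fingers":0.6},{"delta_pos":[0,0,-0.52],"yaw":0,"fingers":0.6},{"delta_pos":[0,0,-0.52],"yaw":0,"fingers":0.6}]'

```text
clock: 38.15
eef_pos: [0.4983, 0.2356, 0.2922]
tool_rot: [0.116, 0.993, 0.002, 0.003]
ft_force: [0.3, 0.0, -0.6]
grip_width: 0.0512
grasp_force: 0.0
```

Request:
jog_arm --deltas '[{"delta_pos":[0.05,-0.98,0],"yaw":0,"fingers":0.6},{"delta_pos":[0.05,-0.98,0],"yaw":0,"fingers":0.6},{"delta_pos":[0.05,-0.98,0],"yaw":0,"fingers":0.6},{"delta_pos":[0.05,-0.98,0],"yaw":0,"fingers":0.6},{"delta_pos":[0.05,-0.98,0],"yaw":0,"fingers":0.6},{"delta_pos":[0.05,-0.98,0],"yaw":0,"fingers":0.6},{"delta_pos":[0.05,-0.98,0],"yaw":0,"fingers":0.6},{"delta_pos":[0.05,-0.98,0],"yaw":0,"fingers":0.6}]'

```text
clock: 38.95
eef_pos: [0.4137, -0.0487, 0.287]
tool_rot: [0.117, 0.993, 0.0, -0.001]
ft_force: [0.5, 0.6, 0.4]
grip_width: 0.051
grasp_force: 0.0
```

```bash
python3 - <<'E'
from h import *
for k in('top','side'):
    c=cam(k);P=cloud(c);save(c,k+'9.png')
    for n,s,ce,m in blobs(c):
        p=P[m&(c['range_z']>0)]; p=p[(p[:,0]>.3)&(p[:,0]<.7)&(p[:,1]>-.5)]
        if len(p)<30: continue
        t=p[p[:,2]>.15]
        print(k,n,s,np.median(p,0).round(3),t.max(0).round(3) if len(t) else '')
E
```

```text
top red [ 98 202  48  41 943] [0.564 0.32  0.105] [0.584 0.345 0.17 ]
top yellow [148 196  44  41 935] [0.575 0.242 0.106] [0.596 0.265 0.169]
top green [103 248  48  41 828] [0.485 0.311 0.105] [0.504 0.333 0.169]
top blue [  0 177  21  55  63] [0.612 0.574 0.012] 
top blue [335 189  31  31 759] [ 0.608 -0.065  0.057] 
top blue [152 242  45  41 832] [0.497 0.233 0.105] [0.516 0.256 0.17 ]
side red [357 185  27  23 489] [ 0.431 -0.199  0.058] 
side red [ 249  404   52   55 1554] [0.561 0.334 0.106] [0.582 0.346 0.169]
side yellow [ 251  346   48   53 1261] [0.573 0.255 0.145] [0.593 0.267 0.168]
side green [ 308  401   51   53 1375] [0.483 0.322 0.15 ] [0.499 0.335 0.169]
side blue [270 226  29  25 572] [ 0.605 -0.059  0.059] 
side blue [ 306  344   46   51 1114] [0.496 0.245 0.151] [0.514 0.257 0.168]
```

View pics/side9.png

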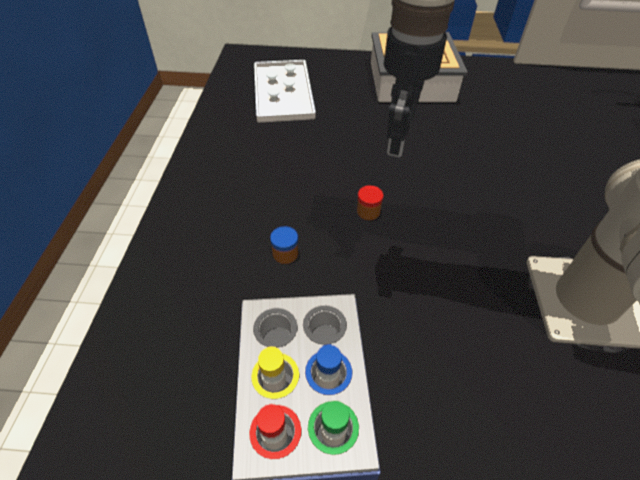

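View pics/top9.png

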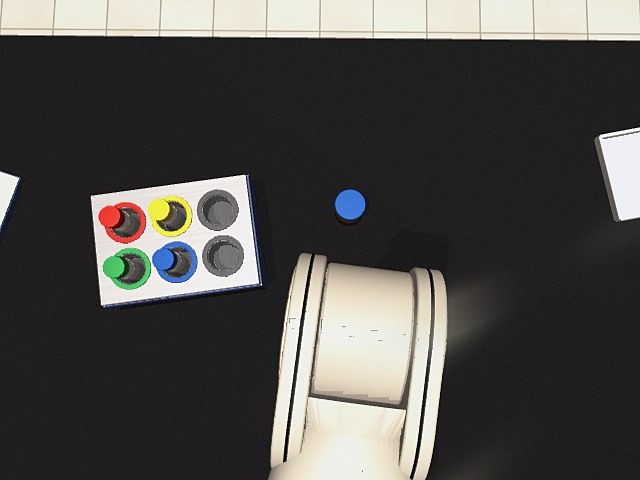

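Both views show all four tubes upright in their matching wells: red (270,428), yellow (272,368), blue (329,365) and green (335,425) in the side view. Cap tops are at 0.165–0.17 all round, consistent with sitting on the floor. Both jars are unmoved.

```bash
python3 -c "
from workcell import bot
print(bot.job_done())"
```

```text
the job is handed in; nothing more can be done
None
```

All four tubes are standing upright on the floors of their matching wells, the two jars were not moved, and the job was handed in at about 39 s (no verdict came back).

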